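# Balance a bar magnet on the domed test rest

## Robot

A 6-joint arm with a two-finger parallel gripper is mounted at the origin on the work surface. World frame = base frame: x ahead of the robot, y to its left, z up, the work surface at z = 0. Lengths are in m, angles in rad, forces in N, time in s.
With the tool pointing down it reaches from about 0.35 to 0.775 m from the base axis. Payload 5.5 kg.
Tool frame: the origin (TCP) lies on the centre line of the jaws, within the pads' length; the fingertips stand 11 mm ahead of it and the grasp point (between the pads) lies 8 mm behind it; z points along the fingers, y is the line along which they close (so a half turn about z gives the same grasp; the last joint's range is limited). The gripper opens to 85 mm and grips with 20 to 120 N. Pads are 22 mm wide; open, the fingers measure 114 mm over their backs; the gripper's body (76 mm by 85 mm) begins 54 mm behind the grasp point. The pads swing forward as they close: fully open they stand 13 mm farther back than shut.
Start: joints at [1.115, 0.313, 0.046, 1.304, 0, 1.431], TCP at [0.179, 0.547, 0.242] pointing down, gripper open.
Joint ranges: [-2.76, 2.76], [-0.86, 1.69], [-1.03, 1.26], [-2.2, 2.34], [-1.47, 1.5], [-3.14, 3.14]. Speed limits (rad/s): [2.57, 2.57, 3.14, 3.14, 3.14, 3.14].

## Interface

Orientations are given as a unit quaternion [w, x, y, z].
In Python, from workcell import env, viewer, order, models gives the robot as it stands.
- The arm moves only by the tool drive_tool, never from a script. Its argument "series" is a list that holds one entry, the list of rows, each a list of 6 numbers: the shift along the tool's x, y, z each as a share of 120 mm, from -1 to 1, then the turn, a rotation vector about the tool's x, y, z each as a share of 180 degrees, from -1 to 1. A call has 1 to 20 rows; each row shifts and turns the commanded pose from where the row before left it, along the tool's axes as they then stand; what a row does not reach is not made up. A row lasts 1/8 s, in which the tool goes at most 62.5 mm and 10.7 degrees, less where a joint would pass 70% of its speed; a pose out of reach is approached as far as the arm can. A call with a number of a shift or a turn outside -1 to 1 is refused whole. A call with a gripper value outside its range is refused whole. "jaw" is the opening, from -1 (shut) to 1 (fully open), set as the call begins (left out, the last holds). The fingers move at their own pace and stop on an object; "grip_force" is the grip in N (left out, the last holds). Time passes only in rows, so rows that do not move let the fingers close. It gives the time, the measured TCP pose, the force, the opening and the grip force at its end, in the units of the state.
- env.get_state(): the state, without advancing time (a new reading comes with each control period).
- viewer.read_camera(name): name is "scene" or "top" or "wrist"; returns the picture (480x640x3 uint8, red, green, blue); there is no depth.
- viewer.camera_info(name): a dict with "intrinsics" (3x3 intrinsics, pixels), "R" (3x3) and "t" (3): a world point X has camera coordinates R X + t; the wrist camera has in their place "T_tool_cam" (4x4, takes a point from camera to tool coordinates, whose origin is the TCP and whose axes are the flange's). Camera axes: x right, y down, z forward; pixel columns grow to the right and rows downward; lengths in m; the calibration is good to about 2 mm. A picture is of the moment at which its call begins: read the wrist's pose just before it. camera_info takes no time and is no camera call.
- order.hand_in(): hands the job in; it is judged then, once.
Trained networks look in the newest picture that a camera, given by its name, has taken for a name from the list of things; names that differ only in an ending like _2 or _b are one class to them, and where a whole thing is asked for, a point or a joint stands for the part that bears it (a point fixed in the world has none). Each returns a list of dicts, best first, with "score" (0 to 1); they miss things now and then, are a little off and sometimes report something else, mostly with a low value. They report only what shows in the picture. A call takes as long as a camera call. They do not tell look-alikes from the thing itself.
- models.silhouettes(label, camera): "region" (480x640 bool, what is visible of it) and "location" ([column, row] in pixels, amid what is visible of it).
The state is a dict: "clock": time; "joint_pos": joint angles; "qvel": joint speeds; "tau": joint torques, N m; "tcp_pos": TCP position; "orientation": TCP orientation; "wrist_force": force on the tool from outside, world axes, zero at the start; "ft_torque": the same for the moment, N m; "finger_gap": finger opening in m; "grip_force": force on a finger pad.
Only numpy, scipy, OpenCV 4.12 (cv2) and the standard library are available. Lean on these libraries where they do the work, as an engineer would, in place of code of your own. Each camera call takes 0.05 s, during which the arm holds its last target. There are 200 camera calls.

## Task

Set up the magnet test: turn the winged brass knob on the iron test rest until the brass pointer stands squarely at the raised mark, and then take the longer of the two steel bar magnets from its sloping wooden stand and balance it by its middle on top of the dome, lying level and in line with the pointer, touching nothing but the dome. Leave the shorter magnet and the other things on the counter where they are.

Things in the scene. Friction and masses are not known exactly. Their poses are not given: they have to be found in the camera images.
- stand: the test rest, fixed to the counter: a dark iron plate 260 x 170 x 20 mm carrying a drum 84 mm across that ends in a steel dome, a pointer, a mark and a knob. Origin on the counter straight below the top of the dome; its x axis runs from there under the mark, its z up; the plate spans x -150 to +110 mm and y -85 to +85 mm.
- dome_top (a point): the highest point of the dome, 85 mm above the counter; the dome is the top half of a steel ball of 40 mm radius. Everything else on the rest is lower than 60 mm. A flat bar set down off its balance point by d rolls until it leans about d/40 mm rad.
- mark (a point): on the brass block 16 x 8 x 16 mm on the plate that is the mark: middle of the upper edge that faces the dome, 92 mm from the dome's axis, 36 mm above the counter.
- pointer (a joint): angle of the brass pointer round the dome's axis, rad; 0 when it points at the mark, positive counter-clockwise seen from above (range -1.6 to 1.6). It turns only with the knob, half as far and in the same direction; it starts 0.3 to 1.2 rad on the positive side.
- pointer_tip (a point): outer end of the pointer's top, 86 mm from the dome's axis, 35 mm above the counter; the arm is 8 mm wide and starts 42 mm from the axis.
- aim_knob (a joint): angle of the knob, rad, positive counter-clockwise seen from above; always twice the pointer's angle, so 0 when the pointer is at the mark. Range -3.1 to 3.1; it turns with about 0.06 N m of friction and stays where it is left.
- knob_grip (a point): on the knob's upright axis, in the middle of its wing, 54 mm above the counter, 115 mm from the dome's axis on the side away from the mark. The wing to be gripped is a brass bar 44 mm long (this point's x axis), 12 mm thick (its y axis), from 32 to 56 mm above the counter, on a disc 48 mm across whose top is at 32 mm. The point turns with the knob.
- cradle_a: a fixed sloping stand of dark wood, 135 x 50 mm, 96 mm high; origin at the middle of its underside, the slope rises at 35 degrees towards its x axis; a lip stands 10 mm proud at the slope's low end. It holds the longer bar at the start.
- cradle_b: a stand like cradle_a; it holds the shorter bar at the start.
- long_bar: the longer magnet, a uniform bare steel bar 120 (x) x 16 (y) x 14 (z) mm, about 0.21 kg. Origin at its centre (its balance point). At the start it lies on the slope of its stand with its x axis rising at 35 degrees, its low end against the lip and 11 to 23 mm of bare slope on either side of it.
- short_bar: the shorter magnet, 84 x 16 x 14 mm, same steel, origin at its centre; to be left on its stand.
- loupe: brass eyeglass loupe 36 mm across, 32 mm high; bystander, origin under its middle.
- gimbal_ring: brass ring 84 mm across, 8 mm high, lying flat; bystander, origin under its middle.
- compass_case: square wooden pocket compass case 80 x 80 x 32 mm; bystander, origin under its middle.
- screwdriver: small screwdriver lying on the counter; bystander, origin under its middle.
- bench_block: round cast iron bench block 70 mm across, 40 mm high; bystander, origin under its middle.
- oil_bottle: oil bottle 36 mm across, 75 mm high; bystander, origin under its middle.
- screw_cup: white bowl 56 mm across, 35 mm high; bystander, origin under its middle.
There are look-alikes about, which are no part of the job. What is shaped like the cradle_a but green is not meant.

How it is judged:
On the way, in this order (a step that is already met when the one before it is completed fails the run):
1. the pointer stands at the mark (value of joint pointer between -0.06 and 0.06 rad), for 0.2 s.
2. the long bar rests on the dome (contact force between long_bar and stand above 0.5 N and horizontal distance between long_bar and dome_top below 0.02 m and height (world z) of long_bar above 0.085 m), for 0.2 s.
At the end, for the whole second after the job is handed in: The pointer is within 0.06 rad of the mark; the long bar rests on the dome alone with its centre within 12 mm of the dome's top, its length level within 0.14 rad and within 0.2 rad of the line from the dome to the mark, released and at rest (all of step 1 and contact force between long_bar and stand above 0.5 N and horizontal distance between long_bar and dome_top below 0.012 m and height (world z) of long_bar above 0.087 m and angle between long_bar's own x axis and vertical between 1.431 and 1.711 rad and angle between the x axis of long_bar and the x axis of stand, either way round below 0.2 rad and linear speed of long_bar below 0.02 m/s and angular speed of long_bar below 0.25 rad/s); the robot touches nothing.
It fails at once if the shorter bar is moved more than 20 mm (distance of short_bar from where it was at the start of the episode above 0.02 m).
It fails at once if one of the other things on the counter is moved more than 30 mm (distance of any of loupe, gimbal_ring, compass_case, screwdriver, bench_block, oil_bottle, screw_cup from where it was at the start of the episode above 0.03 m).
It also fails if it takes over 72 s, if anything falls off the work surface, if the arm or the gripper's body presses on something with over 40 N, if the wrist force passes 120 N, or if a joint passes its speed limit or range.

## Working session

There is one attempt and no reset: what is moved stays moved. The work goes in short steps, Python scripts to look and compute and a tool call to move; the robot and the scene stay as the last step left them, time stands still between calls to the robot, and variables do not carry over. Pictures are saved under pics/ and viewed, at most 10 in all, crops included, and the job is handed in when it is done.

Besides the shell and the picture viewer there is one more tool, called by a JSON object that holds its "name" and its "arguments", one argument or row to a line. drive_tool: Moves the arm, as the interface text tells. Its arguments: {"type":"object","properties":{"series":{"type":"array"},"jaw":{"type":"number"},"grip_force":{"type":"number"}},"required":["series"]}

```bash
mkdir -p pics; cat > h.py <<'E'
import numpy as np, cv2
from workcell import env, viewer, order, models
from scipy.spatial.transform import Rotation as Rn
def rot(q): return Rn.from_quat([q[1],q[2],q[3],q[0]])
def cam(name,st=None):
    i=viewer.camera_info(name); K=np.array(i['intrinsics'])
    if name=='wrist':
        T=np.array(i['T_tool_cam']); st=st or env.get_state()
        W=np.eye(4); W[:3,:3]=rot(st['orientation']).as_matrix(); W[:3,3]=st['tcp_pos']
        C=np.linalg.inv(W@T); return K,C[:3,:3],C[:3,3]
    return K,np.array(i['R']),np.array(i['t'])
def ray(c,uv):
    K,R,t=c; d=R.T@np.linalg.solve(K,[uv[0],uv[1],1]); return -R.T@t,d
def onz(c,uv,z):
    o,d=ray(c,uv); return o+d*(z-o[2])/d[2]
def proj(c,X):
    K,R,t=c; p=(K@(R@np.atleast_2d(X).T+t[:,None])).T; return p[:,:2]/p[:,2:]
def tri(c1,p1,c2,p2):
    o1,d1=ray(c1,p1);o2,d2=ray(c2,p2)
    s=np.linalg.lstsq(np.c_[d1,-d2],o2-o1,rcond=None)[0]
    a,b=o1+d1*s[0],o2+d2*s[1]; return (a+b)/2,np.linalg.norm(a-b)
def grab(name):
    st=env.get_state(); im=viewer.read_camera(name); return im,cam(name,st)
def save(n,im): cv2.imwrite('pics/'+n,cv2.cvtColor(im,cv2.COLOR_RGB2BGR))
E
python3 - <<'E'
from h import *
for n in ['top','scene','wrist']:
    im,c=grab(n); save(n+'0.png',im); np.save(n+'0.npy',im)
    K,R,t=c; print(n,K[0,0],-R.T@t,R[2])
    if n!='wrist':
        for l in ['stand','pointer','mark','aim_knob','cradle_a','long_bar','short_bar','pointer_tip','knob_grip','dome_top']:
            try:
                for d in models.silhouettes(l,n)[:4]: print(l,round(d['score'],2),np.round(d['location']),d['region'].sum(),onz(c,d['location'],0.03).round(3))
            except Exception as e: print(l,e)
print(viewer.camera_info('wrist')['T_tool_cam']); print(env.get_state())
E
```

```text
top 614.5454525449891 [ 0.25292798 -0.02508594  1.3275134 ] [ 0.21524474  0.01003649 -0.97650856]
stand 0.9 [311. 226.] 9197 [0.563 0.008 0.03 ]
stand 0.44 [217. 181.] 219 [0.658 0.221 0.03 ]
pointer 0.72 [303. 232.] 279 [0.548 0.025 0.03 ]
mark 0.65 [214. 181.] 219 [0.657 0.226 0.03 ]
mark 0.6 [310. 225.] 9061 [0.564 0.011 0.03 ]
aim_knob 0.72 [298. 262.] 399 [0.483 0.034 0.03 ]
aim_knob 0.3 [383. 298.] 638 [ 0.411 -0.149  0.03 ]
cradle_a 0.93 [455. 263.] 1368 [ 0.491 -0.303  0.03 ]
cradle_a 0.74 [178. 239.] 1488 [0.524 0.296 0.03 ]
cradle_a 0.62 [436. 376.] 1889 [ 0.254 -0.26   0.03 ]
long_bar 0.57 [444. 262.] 473 [ 0.493 -0.279  0.03 ]
short_bar 0.88 [179. 248.] 360 [0.505 0.292 0.03 ]
pointer_tip 0.79 [301. 228.] 235 [0.558 0.03  0.03 ]
knob_grip 0.66 [294. 264.] 373 [0.478 0.043 0.03 ]
dome_top 0.82 [309. 223.] 9094 [0.569 0.014 0.03 ]
scene 590.5301727924387 [ 1.03813355 -0.96880176  1.15594112] [-0.3344697   0.63781042 -0.69377798]
stand 0.89 [336. 258.] 5032 [ 0.572 -0.003  0.03 ]
pointer 0.58 [358. 263.] 251 [0.633 0.008 0.03 ]
mark 0.93 [343. 257.] 5046 [0.588 0.006 0.03 ]

[... 984 characters left out ...]
0000e+00]]
{'clock': 1.15, 'joint_pos': array([1.11540407e+00, 3.13203173e-01, 4.60829414e-02, 1.30362666e+00,
       1.48657548e-05, 1.43119102e+00]), 'qvel': array([ 0.00031364, -0.00035402, -0.00108103, -0.0003275 , -0.00114026,
        0.00083479]), 'tau': array([-1.96125948e-03, -4.80481410e+01,  2.98814213e+01,  5.71063101e-04,
       -3.25431865e-04, -1.69005119e-06]), 'tcp_pos': array([0.17859181, 0.54658383, 0.24231439]), 'orientation': array([1.38547979e-07, 1.57238232e-01, 9.87560701e-01, 2.58088391e-05]), 'wrist_force': array([-0.24285757,  0.3607988 ,  0.19714361]), 'ft_torque': array([ 0.06121636, -0.02286243, -0.03013336]), 'grip_force': 0.0, 'finger_gap': 0.08539798758806338}
```

```bash
python3 - <<'E'
from h import *
t=np.load('top0.npy')[120:420,130:530]; save('topc.png',cv2.resize(t,(800,600),interpolation=cv2.INTER_CUBIC))
t=np.load('scene0.npy')[140:380,130:450]; save('scenec.png',cv2.resize(t,(800,600),interpolation=cv2.INTER_CUBIC))
E
```

```text
(no output)
```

View pics/topc.png

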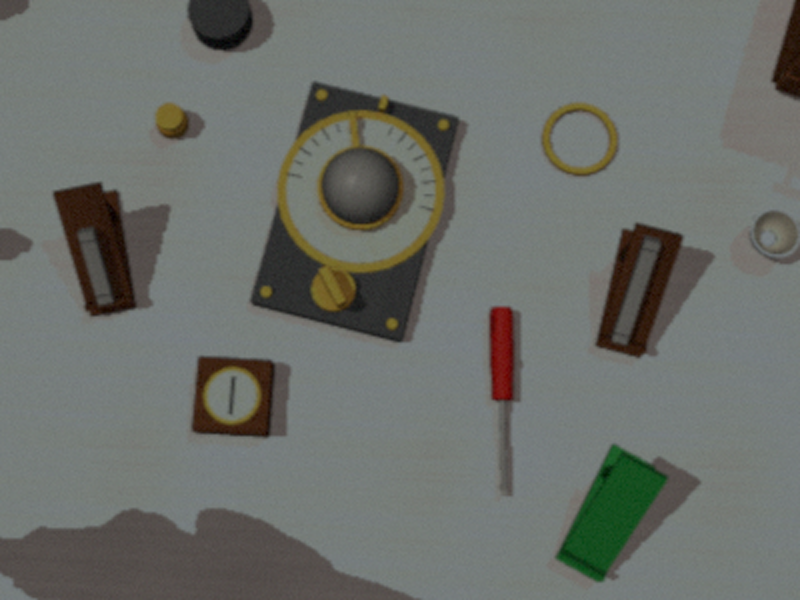

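View pics/scenec.png

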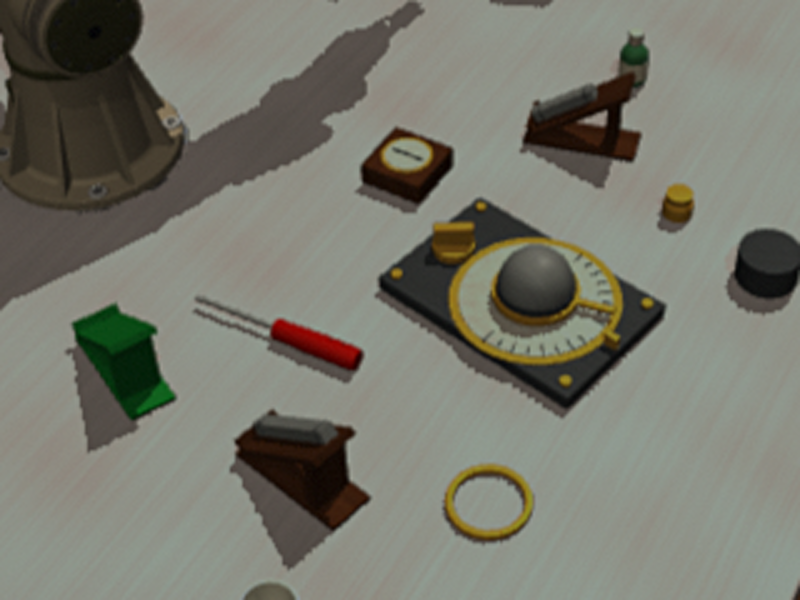

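The dark-wood stands are at top pixels (448,265) and (178,253). The right one holds the longer bar (about 56 px against 40 px in the full image), so it is the target. The green stand at (436,376) is the empty look-alike. Next I'll get the coarse geometry.

```bash
cat >> h.py <<'E'
from scipy.optimize import least_squares, minimize
def box(c,Rm,d):
    s=np.array([[i,j,k] for i in(-1,1) for j in(-1,1) for k in(-1,1)])/2*d
    return c+s@Rm.T
def barR(yaw,pitch=np.radians(35)): return Rn.from_euler('ZY',[yaw,-pitch]).as_matrix()
def fitbar(views,p0,dims=(.12,.016,.014)):
    # views: (camera, mask); p = x,y,z,yaw ; soft IoU on upsampled hull masks
    def cost(p):
        e=0
        for c,m in views:
            h=cv2.convexHull(proj(c,box(p[:3],barR(p[3]),np.array(dims))).astype(np.float32))
            M=np.zeros((480*4,640*4),np.uint8); cv2.fillConvexPoly(M,np.round(h*4*16+16*1.5).astype(np.int32),1,shift=4)
            M=cv2.resize(M.astype(np.float32),(640,480),interpolation=cv2.INTER_AREA)
            e+=1-np.minimum(M,m).sum()/np.maximum(M,m).sum()
        return e
    sim=np.array([p0]+[np.array(p0)+d for d in np.diag([.008,.008,.006,.1])])
    r=minimize(cost,p0,method='Nelder-Mead',options=dict(initial_simplex=sim,maxiter=250,xatol=2e-4,fatol=1e-4)); return r.x,r.fun
E
python3 - <<'E'
from h import *
ct,cs=cam('top'),cam('scene')
T=lambda x,y:(130+x/2-.25,120+y/2-.25); S=lambda x,y:(130+x/2.5-.3,140+y/2.5-.3)
obs=[]
L=[(.11,.085),(.11,-.085),(-.15,-.085),(-.15,.085)]
for l,p in zip(L,[(313,83),(458,118),(403,340),(252,303)]): obs.append((ct,(*l,.02),T(*p)))
for l,p in zip(L,[None,(569,400),(380,283),(480,198)]):
    if p: obs.append((cs,(*l,.02),S(*p)))
obs.append((cs,(.11,.085,.02),S(664,306)))
def f(p):
    R=Rn.from_euler('z',p[2]).as_matrix()
    return np.concatenate([proj(c,R@np.array(l)+[p[0],p[1],0])[0]-uv for c,l,uv in obs])
r=least_squares(f,[.57,.0,0]); print('stand',r.x,np.abs(r.fun).round(1))
x,y,a=r.x; ex=np.array([np.cos(a),np.sin(a)])
P=onz(ct,T(355,115),.035); print('tip',P, 'ang',np.arctan2(P[1]-y,P[0]-x)-a, np.hypot(P[1]-y,P[0]-x))
M=onz(ct,T(384,103),.036); print('mark',M,np.arctan2(M[1]-y,M[0]-x)-a,np.hypot(M[1]-y,M[0]-x))
k=np.r_[x,y]-.115*ex; A=onz(ct,T(322,267),.056);B=onz(ct,T(345,303),.056); print('knob',k,(A+B)/2,np.arctan2(*(A-B)[1::-1])-a, np.linalg.norm(A-B))
v=[]
for n,c in(('top',ct),('scene',cs)):
    im,_=grab(n)
    d=models.silhouettes('long_bar',n)[0]; v.append((c,d['region'].astype(np.float32))); print(n,d['location'],d['region'].sum())
print(fitbar(v,[.49,-.28,.07,0]))
for c,m in v: print(fitbar([(c,m)],[.49,-.28,.07,0]))
E
```

```text
stand [ 0.58950088  0.00994577 -0.21163795] [0.  1.3 1.3 1.3 1.  0.5 0.2 0.1 0.2 0.6 1.4 2.3 0.6 1.  1.1 1.1]
tip [0.67094395 0.0207839  0.035     ] ang 0.34393682402617487 0.08216105477791896
mark [ 0.68548686 -0.01066939  0.036     ] 7.920973513597662e-05 0.09817480375599519
knob [0.47706674 0.03410285] [0.47684304 0.03556092 0.056     ] 0.8127708523217734 0.045505373535159196
top [446.4, 262.3] 433
scene [246.7, 312.1] 243
(array([ 0.47985209, -0.27968778,  0.06122136, -0.24173218]), np.float64(0.31015002727508545))
(array([ 0.47817929, -0.27776098,  0.07059798, -0.22681361]), np.float64(0.16082298755645752))
(array([ 0.48902394, -0.29086935,  0.07914884, -0.27824796]), np.float64(0.1658737063407898))
```

{"name": "drive_tool", "arguments": {
  "series": [
    [[0, 0, 0, 0, 0, -0.055], [0, 0, 0, 0, 0, -0.055], [0, 0, 0, 0, 0, -0.055], [0, 0, 0, 0, 0, -0.055], [0, 0, 0, 0, 0, -0.055], [0.01, -0.45, 0, 0, 0, 0], [0.01, -0.45, 0, 0, 0, 0], [0.01, -0.45, 0, 0, 0, 0], [0.01, -0.45, 0, 0, 0, 0], [0.01, -0.45, 0, 0, 0, 0], [0.01, -0.45, 0, 0, 0, 0], [0.01, -0.45, 0, 0, 0, 0], [0.01, -0.45, 0, 0, 0, 0], [0.01, -0.45, 0, 0, 0, 0], [0.01, -0.45, 0, 0, 0, 0], [0.01, -0.45, 0, 0, 0, 0], [0, 0, 0, 0, 0, 0], [0, 0, 0, 0, 0, 0]]
  ],
  "jaw": 1
}}

```text
clock: 3.6
tcp_pos: [0.4764, 0.0328, 0.2421]
orientation: [-0.0, -0.27, 0.963, 0.0]
wrist_force: [-0.7, 0.1, 0.2]
finger_gap: 0.0856
grip_force: 0.0
```

```bash
python3 - <<'E'
from h import *
print(env.get_state()['joint_pos'])
im,c=grab('wrist'); np.save('w1.npy',im); np.save('w1c.npy',np.array(c,dtype=object),allow_pickle=True)
o=im.copy()
for l in ['stand','pointer','aim_knob']:
    for d in models.silhouettes(l,'wrist')[:2]: print(l,round(d['score'],2),d['location'],d['region'].sum())
save('w1.png',o)
E
```

```text
[-9.98777282e-02  1.25606054e-01 -1.93802507e-01  1.25232410e+00
  4.28387934e-04 -6.47197072e-01]Traceback (most recent call last):
  File "<stdin>", line 3, in <module>
ValueError: could not broadcast input array from shape (3,3) into shape (3,)
```

```bash
python3 - <<'E'
from h import *
im,c=grab('wrist'); np.save('w1.npy',im)
for l in ['stand','pointer','aim_knob']:
    for d in models.silhouettes(l,'wrist')[:2]: print(l,round(d['score'],2),d['location'],d['region'].sum())
save('w1.png',im)
E
```

```text
stand 0.74 [261.5, 257.9] 40395
pointer 0.68 [237.3, 257.6] 1199
pointer 0.16 [315.5, 209.9] 2161
aim_knob 0.96 [316.8, 213.4] 2243
aim_knob 0.45 [262.1, 260.4] 40329
```

View pics/w1.png

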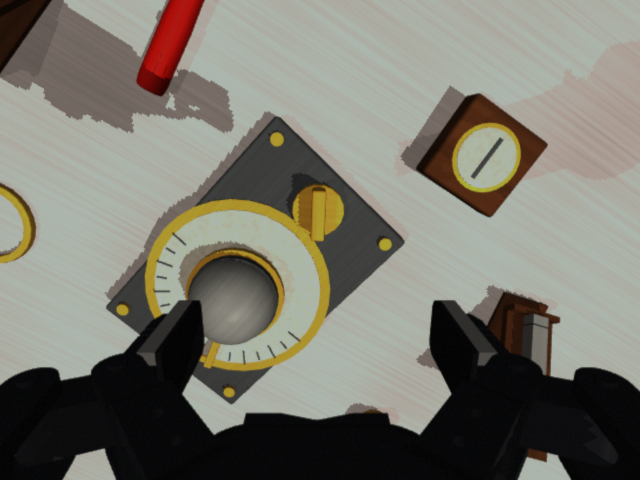

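```bash
python3 - <<'E'
from h import *
c=cam('wrist'); im=np.load('w1.npy')
L=[(-.15,-.085),(-.15,.085),(.11,.085),(.11,-.085)]; P=[(278,116.5),(403.5,240),(231,403),(107.5,308)]
def f(p):
    R=Rn.from_euler('z',p[2]).as_matrix()
    return np.concatenate([proj(c,R@np.array((*l,.02))+[p[0],p[1],0])[0]-uv for l,uv in zip(L,P)])
r=least_squares(f,[.57,.0,-.2]); print('stand',r.x,r.fun.round(1))
x,y,a=r.x
print('knob ax',x-.115*np.cos(a),y-.115*np.sin(a))
d=models.silhouettes('aim_knob','wrist')[0]['region']
hsv=cv2.cvtColor(im,cv2.COLOR_RGB2HSV)
for yy in range(182,246,4): print(yy,hsv[yy,290:346:2,2])
M=proj(c,[x+.092*np.cos(a),y+.092*np.sin(a),.036]);print('mark px',M)
for uv in [(319.5,213),(319.5,188),(319.5,239)]: print(onz(c,uv,.056))
E
```

```text
stand [ 0.58912533  0.01236775 -0.21396199] [-1.5 -2.9  3.7  2.   1.1  2.8 -3.2 -0. ]
knob ax 0.4767476385757409 0.03678606592757462
182 [59 53 34 37 36 36 35 34 36 35 36 35 35 32 35 46 57 43 57 58 59 59 62 60
 63 61 52 45]
186 [ 57  39  35  36  35  36  34  38  62  74 107 126 126 112 108 108 151 152
 105  63  59  60  62  60  60  60  59  62]
190 [ 64  40  35  36  36  51  99 128 126 127 125  79  79  78  76  75  74  72
 166 173 171 163  88  59  58  58  59  66]
194 [ 36  35  34  45 133 129 129 127 127 128 127 126 173 173 172 172 172 173
 156 173 171 172 173 169 105  59  58  59]
198 [ 34  35  51 158 157 131 132 131 130 131 130 134 172 172 173 172 172 172
 151 173 174 172 172 173 172 139  61  59]
202 [ 35  51 163 172 138 128 129 127 128 128 123 141 172 172 173 172 172 169
 170 173 172 172 172 173 172 172 125  61]
206 [ 35  80 171 171 145 131 132 131 131 132 127 148 173 172 173 172 172 166
 171 172 173 173 172 173 172 171 167  72]
210 [ 37 107 173 173 162 126 127 125 124 125 120 152 173 173 173 172 172 164
 169 172 173 172 172 172 171 173 168  73]
214 [ 41  84 172 171 164 124 125 124 125 12
[... 351 characters left out ...]
123 124 123 164 172 173 173 172 172 158
 172 173 173 173 173 165  87  66  66  64]
230 [160 170 172 172 172 173 173 170 163 132 123 168 172 173 172 172 172 153
 172 172 173 160 100  68  65  64  64  63]
234 [181 181 164 168 173 172 173 172 171 160 109 171 171 172 172 172 172 123
 124  79  65  65  65  64  64  62  64  64]
238 [181 181 181 178 155 172 172 173 172 172 148 171 173 172 172 173 171  82
  64  65  65  64  64  63  64  65  63  63]
242 [182 181 182 181 182 176 160 172 172 172 172 172 154  69  67  65  66  65
  65  64  64  63  63  66  63  65  65  64]
mark px [[175.96499871 356.70354329]]
[0.47419842 0.03601737 0.056     ]
[0.45613138 0.02485816 0.056     ]
[0.49370062 0.04806302 0.056     ]
```

{"name": "drive_tool", "arguments": {
  "series": [
    [[-0.02, 0.03, 0.3, 0, 0, 0], [0, 0, 0.4, 0, 0, 0], [0, 0, 0.4, 0, 0, 0], [0, 0, 0.25, 0, 0, 0], [0, 0, 0.15, 0, 0, 0], [0, 0, 0.12, 0, 0, 0], [0, 0, 0, 0, 0, 0], [0, 0, 0, 0, 0, 0]]
  ],
  "jaw": 0.2
}}

```text
clock: 4.9
tcp_pos: [0.4777, 0.0372, 0.0486]
orientation: [0.001, -0.271, 0.963, -0.0]
wrist_force: [0.4, -0.2, 0.4]
finger_gap: 0.0513
grip_force: 0.0
```

{"name": "drive_tool", "arguments": {
  "series": [
    [[0, 0, 0, 0, 0, 0], [0, 0, 0, 0, 0, 0], [0, 0, 0, 0, 0, 0], [0, 0, 0, 0, 0, 0], [0, 0, 0, 0, 0, 0], [0, 0, 0, 0, 0, 0], [0, 0, 0, 0, 0, 0], [0, 0, 0, 0, 0, 0]]
  ],
  "jaw": -1,
  "grip_force": 40
}}

```text
clock: 5.9
tcp_pos: [0.4783, 0.0364, 0.0487]
orientation: [0.001, -0.27, 0.963, -0.001]
wrist_force: [1.9, -3.5, 4.9]
finger_gap: 0.0105
grip_force: 43.6
```

{"name": "drive_tool", "arguments": {
  "series": [
    [[0, 0, 0, 0, 0, 0.03], [0, 0, 0, 0, 0, 0.043], [0, 0, 0, 0, 0, 0.045], [0, 0, 0, 0, 0, 0.045], [0, 0, 0, 0, 0, 0.045], [0, 0, 0, 0, 0, 0.035], [0, 0, 0, 0, 0, 0], [0, 0, 0, 0, 0, 0], [0, 0, 0, 0, 0, 0], [0, 0, 0, 0, 0, 0]]
  ]
}}

```text
clock: 7.15
tcp_pos: [0.4786, 0.0351, 0.0487]
orientation: [0.002, 0.108, 0.994, -0.002]
wrist_force: [0.7, -9.8, 4.2]
finger_gap: 0.0107
grip_force: 43.5
```

{"name": "drive_tool", "arguments": {
  "series": [
    [[0, 0, 0, 0, 0, 0], [0, 0, 0, 0, 0, 0], [0, 0, 0, 0, 0, 0], [0, 0, 0, 0, 0, 0], [0, 0, -0.25, 0, 0, 0], [0, 0, -0.5, 0, 0, 0], [0, 0, -0.5, 0, 0, 0], [0, 0, -0.5, 0, 0, 0], [0, 0, 0, 0, 0, 0], [0, 0, 0, 0, 0, 0]]
  ],
  "jaw": 0.2
}}

```text
clock: 8.4
tcp_pos: [0.4768, 0.0372, 0.2575]
orientation: [-0.0, 0.107, 0.994, 0.0]
wrist_force: [-0.3, 0.9, -0.8]
finger_gap: 0.0514
grip_force: 0.0
```

```bash
python3 - <<'E'
from h import *
im,c=grab('wrist'); np.save('w2.npy',im); save('w2.png',im); print(env.get_state()['joint_pos'])
E
```

```text
[-9.03637578e-02  1.22240777e-01 -1.62063432e-01  1.28862271e+00
  2.03048613e-04  1.24772345e-01]
```

View pics/w2.png

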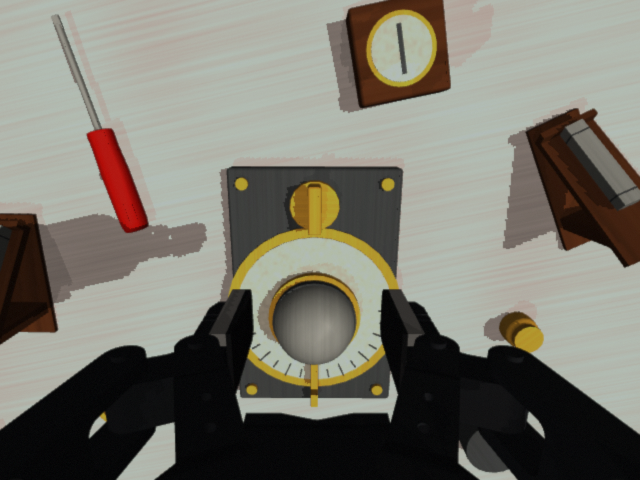

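The pointer (314,380) lies in line with the mark (313,402), so it is on target. Next I'll look at the bar from close by.

{"name": "drive_tool", "arguments": {
  "series": [
    [[-0.085, -0.37, 0, 0, 0, 0], [-0.085, -0.37, 0, 0, 0, 0], [-0.085, -0.37, 0, 0, 0, 0], [-0.085, -0.37, 0, 0, 0, 0], [-0.085, -0.37, 0, 0, 0, 0], [-0.085, -0.37, 0, 0, 0, 0], [-0.085, -0.37, 0, 0, 0, 0], [0, 0, 0, 0, 0, 0], [0, 0, 0, 0, 0, 0], [0, 0, 0, 0, 0, 0]]
  ],
  "jaw": 1
}}

```text
clock: 9.7
tcp_pos: [0.4802, -0.2804, 0.2573]
orientation: [-0.001, 0.107, 0.994, 0.001]
wrist_force: [0.4, -0.3, 0.9]
finger_gap: 0.0854
grip_force: 0.0
```

```bash
python3 - <<'E'
from h import *
st=env.get_state(); im,c=grab('wrist'); np.save('w3.npy',im)
print(st['joint_pos'],st['tcp_pos'])
d=models.silhouettes('long_bar','wrist')
for q in d: print(q['score'],q['location'],q['region'].sum())
m=d[0]['region']; p,e=fitbar([(c,m.astype(np.float32))],[.48,-.285,.068,-.24]); print(p,e)
u,v=map(int,d[0]['location']); x0=max(0,u-100);y0=max(0,v-75)
cr=im[y0:y0+150,x0:x0+200].copy(); k=4
cr=cv2.resize(cr,None,fx=k,fy=k,interpolation=cv2.INTER_CUBIC)
for P in proj(c,box(p[:3],barR(p[3]),np.array((.12,.016,.014)))): cv2.circle(cr,tuple(int((a-b+.5)*k) for a,b in zip(P,(x0,y0))),3,(255,0,0),1)
print(x0,y0); save('w3c.png',cr)
E
```

```text
[-6.73072023e-01  2.73791399e-01  2.87030701e-02  1.32734673e+00
  3.15793644e-04 -4.59167331e-01] [ 0.48016905 -0.28039243  0.2572644 ]
0.74 [314.0, 215.8] 2546
[ 0.48031803 -0.28095222  0.06012092 -0.23026863] 0.03787088394165039
214 140
```

View pics/w3c.png

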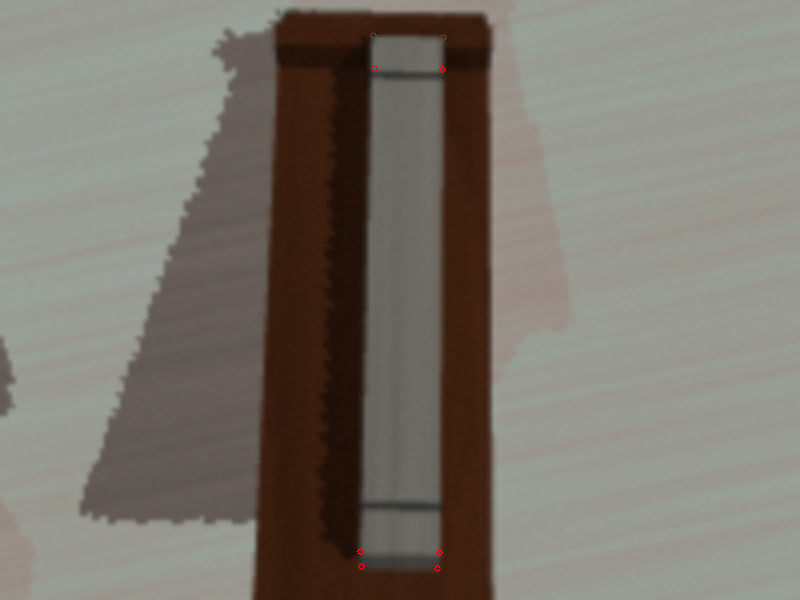

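```bash
python3 - <<'E'
from h import *
c=cam('top'); T=lambda x,y:(130+x/2-.25,120+y/2-.25)
for p in [(615,447),(667,478)]:
    print(onz(c,T(*p),.096),onz(c,T(*p),0))
for p in [(557,555),(603,580)]: print(onz(c,T(*p),.02))
E
```

```text
[ 0.3166543  -0.25108883  0.096     ] [ 0.32162195 -0.2687064   0.        ]
[ 0.28829332 -0.30188724  0.096     ] [ 0.29105015 -0.32346469  0.        ]
[ 0.20882962 -0.20454823  0.02      ]
[ 0.18558368 -0.25172375  0.02      ]
```

{"name": "drive_tool", "arguments": {
  "series": [
    [[0.209, 0, 0, 0, 0, 0.005], [0.209, 0, 0, 0, 0, 0], [0, 0, 0, 0, -0.0486, 0], [0, 0, 0, 0, -0.0486, 0], [0, 0, 0, 0, -0.0486, 0], [0, 0, 0, 0, -0.0486, 0], [0, 0, 0, 0, 0, 0], [0, 0, 0, 0, 0, 0]]
  ],
  "jaw": 0.1
}}

```text
clock: 10.8
tcp_pos: [0.4323, -0.2714, 0.2597]
orientation: [0.299, 0.11, 0.947, -0.035]
wrist_force: [-0.4, -0.4, 0.6]
finger_gap: 0.0468
grip_force: 0.0
```

```bash
python3 - <<'E'
from h import *
st=env.get_state(); R=rot(st['orientation']).as_matrix(); print(st['tcp_pos'],R.round(3))
im,c=grab('wrist'); np.save('w4.npy',im)
d=models.silhouettes('long_bar','wrist')
for q in d[:3]: print(q['score'],q['location'],q['region'].sum())
m=d[0]['region'].astype(np.float32); p,e=fitbar([(c,m)],[.48,-.281,.060,-.23]); print(p,e)
print(proj(c,box(np.array([.4803,-.281,.0601]),barR(-.23),np.array((.12,.016,.014)))).round(0).tolist())
tgt=p[:3]+barR(p[3])[:,2]*.008; print(tgt, R.T@(tgt-st['tcp_pos'])/.12)
tgt=np.array([.4803,-.281,.0601])+barR(-.23)[:,2]*.008; print(tgt, R.T@(tgt-st['tcp_pos'])/.12)
E
```

```text
[ 0.43227242 -0.2714391   0.25965211] [[-0.798  0.229  0.558]
 [ 0.186  0.974 -0.133]
 [-0.574 -0.002 -0.819]]
0.82 [318.7, 114.6] 3341
0.41 [602.1, 146.9] 1113
[ 0.47918217 -0.2803851   0.06264384 -0.22350321] 0.04642993211746216
[[308.0, 43.0], [307.0, 39.0], [328.0, 43.0], [329.0, 39.0], [308.0, 195.0], [308.0, 198.0], [327.0, 195.0], [327.0, 198.0]]
[ 0.47470769 -0.27936805  0.06919706] [0.61605199 0.01932325 1.50615134]
[ 0.47583222 -0.2799539   0.06665322] [0.6198279  0.01675054 1.5293927 ]
```

{"name": "drive_tool", "arguments": {
  "series": [
    [[0.31, 0.018, 0.4, 0, 0, 0], [0.308, 0, 0.4, 0, 0, 0], [0, 0, 0.25, 0, 0, 0], [0, 0, 0.25, 0, 0, 0], [0, 0, 0.15, 0, 0, 0], [0, 0, 0.07, 0, 0, 0], [0, 0, 0, 0, 0, 0], [0, 0, 0, 0, 0, 0]]
  ]
}}

```text
clock: 11.9
tcp_pos: [0.4751, -0.279, 0.0666]
orientation: [0.299, 0.11, 0.947, -0.035]
wrist_force: [-0.6, 0.9, 1.0]
finger_gap: 0.047
grip_force: 0.0
```

{"name": "drive_tool", "arguments": {
  "series": [
    [[0, 0, 0, 0, 0, 0], [0, 0, 0, 0, 0, 0], [0, 0, 0, 0, 0, 0], [0, 0, 0, 0, 0, 0], [0, 0, 0, 0, 0, 0], [0, 0, 0, 0, 0, 0]]
  ],
  "jaw": -1,
  "grip_force": 40
}}

```text
clock: 12.65
tcp_pos: [0.4747, -0.2792, 0.0669]
orientation: [0.299, 0.11, 0.947, -0.035]
wrist_force: [-4.4, 1.6, 5.0]
finger_gap: 0.0148
grip_force: 39.1
```

{"name": "drive_tool", "arguments": {
  "series": [
    [[0, 0, -0.1, 0, 0, 0], [0, 0, -0.3, 0, 0, 0], [0, 0, -0.4, 0, 0, 0], [0, 0, -0.4, 0, 0, 0], [-0.3, 0, -0.3, 0, 0, 0], [0, 0, 0, 0, 0.0486, 0], [0, 0, 0, 0, 0.0486, 0], [0, 0, 0, 0, 0.0486, 0], [0, 0, 0, 0, 0.0486, 0], [0, 0, 0, 0, 0, 0], [0, 0, 0, 0, 0, 0], [0, 0, 0, 0, 0, 0]]
  ]
}}

```text
clock: 14.15
tcp_pos: [0.4018, -0.2613, 0.2345]
orientation: [0.001, 0.116, 0.993, -0.0]
wrist_force: [-0.4, 0.5, -1.0]
finger_gap: 0.0149
grip_force: 40.1
```

```bash
python3 - <<'E'
from h import *
st=env.get_state(); R=rot(st['orientation']).as_matrix(); print(st['tcp_pos'],R.round(3),st['finger_gap'],st['joint_pos'])
g=[]
for n in ['wrist','scene','top']:
    im,c=grab(n); np.save('g_'+n+'.npy',im); g.append(im)
    print(n, proj(c,st['tcp_pos']))
    for q in models.silhouettes('long_bar',n)[:2]:
        ys,xs=np.nonzero(q['region']); print(n,q['score'],q['location'],q['region'].sum(),xs.min(),xs.max(),ys.min(),ys.max())
s=proj(cam('scene'),st['tcp_pos'])[0].astype(int)
a=cv2.resize(g[1][max(0,s[1]-50):s[1]+50,s[0]-65:s[0]+65],(390,300),interpolation=cv2.INTER_CUBIC)
b=cv2.resize(g[0],(400,300),interpolation=cv2.INTER_AREA)
save('g.png',np.hstack([a,b]))
E
```

```text
[ 0.40175854 -0.26126411  0.23453422] [[-0.973  0.23   0.002]
 [ 0.23   0.973 -0.001]
 [-0.002 -0.    -1.   ]] 0.014941131470910234 [-7.44686231e-01  1.29560927e-01 -2.07906075e-01  1.23174318e+00
  6.24582864e-04 -5.12928871e-01]
wrist [[313.90414923 318.85189932]]
wrist 0.65 [316.2, 281.8] 10669 293 339 161 418
scene [[215.74611997 242.05086696]]
scene 0.65 [224.5, 251.0] 191 200 238 230 259
top [[456.82631681 291.54332769]]
```

View pics/g.png

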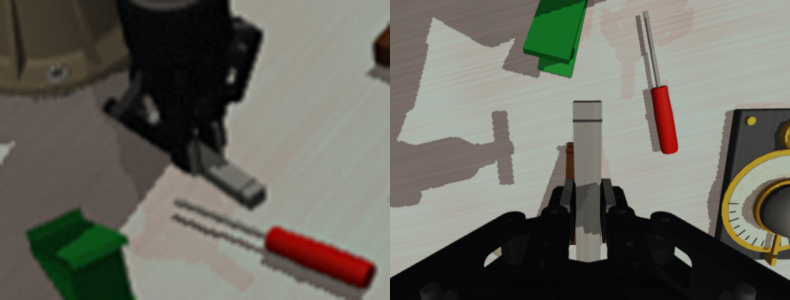

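```bash
python3 - <<'E'
from h import *
im=np.load('g_wrist.npy'); g=cv2.cvtColor(im,cv2.COLOR_RGB2GRAY)
for r in range(194,212): print(r,g[r,285:345:4]) if 0 else None
print('col316', [(r,int(g[r,310:322].mean())) for r in range(150,250)])
i=viewer.camera_info('wrist'); K=np.array(i['intrinsics']); T=np.array(i['T_tool_cam'])
C=np.linalg.inv(T); c=(K,C[:3,:3],C[:3,3])
for tz in (0,.007,.014):
    print(tz,[ (x,proj(c,[x,0,tz])[0].round(1)) for x in (.055,.06,.065)])
E
```

```text
col316 [(150, 172), (151, 174), (152, 175), (153, 175), (154, 175), (155, 175), (156, 174), (157, 174), (158, 173), (159, 170), (160, 143), (161, 77), (162, 45), (163, 55), (164, 107), (165, 120), (166, 122), (167, 122), (168, 121), (169, 122), (170, 122), (171, 122), (172, 122), (173, 121), (174, 122), (175, 122), (176, 122), (177, 122), (178, 121), (179, 122), (180, 122), (181, 122), (182, 122), (183, 122), (184, 122), (185, 121), (186, 121), (187, 121), (188, 121), (189, 122), (190, 117), (191, 73), (192, 53), (193, 51), (194, 55), (195, 89), (196, 115), (197, 121), (198, 121), (199, 121), (200, 121), (201, 121), (202, 121), (203, 121), (204, 121), (205, 121), (206, 121), (207, 121), (208, 121), (209, 121), (210, 121), (211, 121), (212, 121), (213, 121), (214, 121), (215, 121), (216, 121), (217, 121), (218, 121), (219, 121), (220, 121), (221, 120), (222, 121), (223, 121), (224, 121), (225, 120), (226, 121), (227, 121), (228, 121), (229, 121), (230, 121), (231, 121), (232, 120), (233, 120), (234, 120), (235, 121), (236, 121), (237, 120), (238, 120), (239, 120), (240, 120), (241, 120), (242, 120), (243, 120), (244, 120), (245, 120), (246, 120), (247, 120), (248, 120), (249, 120)]
0 [(0.055, array([313.8, 172.8])), (0.06, array([313.8, 157.8])), (0.065, array([313.7, 142.5]))]
0.007 [(0.055, array([313.9, 170.7])), (0.06, array([313.9, 156.4])), (0.065, array([313.9, 141.9]))]
0.014 [(0.055, array([314. , 168.8])), (0.06, array([314. , 155.2])), (0.065, array([314. , 141.3]))]
```

```bash
python3 - <<'E'
from h import *
im=np.load('w2.npy'); c=cam('wrist',dict(orientation=np.array([0,.107,.994,0])/np.hypot(.107,.994),tcp_pos=np.array([.4768,.0372,.2575])))
L=[(-.15,-.085),(-.15,.085),(.11,.085),(.11,-.085)]; P=[(227.5,167.5),(402.5,166.5),(388,398),(240.5,398)]
def f(p):
    R=Rn.from_euler('z',p[2]).as_matrix()
    return np.concatenate([proj(c,R@np.array((*l,.02))+[p[0],p[1],0])[0]-uv for l,uv in zip(L,P)])
r=least_squares(f,[.59,.012,-.21]); print('stand',r.x,r.fun.round(1)); x,y,a=r.x
# white dial ring centre and dome outline from edges
hsv=cv2.cvtColor(im,cv2.COLOR_RGB2HSV)
print('dome row320',hsv[320,262:370:2]. tolist()[::1][:8])
g=cv2.cvtColor(im,cv2.COLOR_RGB2GRAY)
cc=cv2.HoughCircles(cv2.medianBlur(g,3),cv2.HOUGH_GRADIENT,1.0,30,param1=80,param2=18,minRadius=36,maxRadius=48); print(cc[0][:4])
# predicted outline of ball at (x,y,.045)
def outline(X):
    o=-c[1].T@c[2]; d=X-o; D=np.linalg.norm(d); u=d/D; s=.04/D
    e1=np.cross(u,[0,0,1.]);e1/=np.linalg.norm(e1);e2=np.cross(u,e1); t=np.linspace(0,2*np.pi,60)[:,None]
    return proj(c,o+d*(1-s*s)+.04*np.sqrt(1-s*s)*(np.cos(t)*e1+np.sin(t)*e2))
for X in [(x,y,.045),(.5893,.0115,.045),(.5893,.0115+.005,.045)]:
    q=outline(np.array(X)); print(X,q.min(0),q.max(0))
print('mark',proj(c,[x+.092*np.cos(a),y+.092*np.sin(a),.036]),proj(c,[.5893+.092*np.cos(-.213),.0115+.092*np.sin(-.213),.036]))
E
```

```text
stand [ 0.58883749  0.01182375 -0.21546375] [-2.1 -0.8  1.5  0.6  1.3  0.5 -0.6  0.2]
dome row320 [[18, 51, 131], [20, 50, 127], [18, 50, 128], [17, 106, 132], [18, 203, 137], [18, 161, 87], [30, 6, 41], [36, 23, 56]]
[[313.5 321.5  41.8]
 [398.5  46.5  38.6]]
(np.float64(0.5888374885871833), np.float64(0.011823753908025847), 0.045) [274.1322992  281.39046541] [354.81651754 364.00114996]
(0.5893, 0.0115, 0.045) [273.92833897 281.87282037] [354.57878518 364.4726999 ]
(0.5893, 0.0165, 0.045) [278.83276547 280.86954958] [359.6017841  363.49002296]
mark [[314.49465993 394.28708006]] [[314.50292728 394.69524242]]
```

{"name": "drive_tool", "arguments": {
  "series": [
    [[0, 0, 0, 0, 0, -0.0055], [-0.146, 0.365, 0, 0, 0, 0], [-0.146, 0.365, 0, 0, 0, 0], [-0.146, 0.365, 0, 0, 0, 0], [-0.146, 0.365, 0, 0, 0, 0], [-0.146, 0.365, 0, 0, 0, 0], [-0.146, 0.365, 0.1, 0, 0, 0], [-0.146, 0.365, 0.2, 0, 0, 0], [0, 0, 0.3, 0, 0, 0], [0, 0, 0.27, 0, 0, 0], [0, 0, 0, 0, 0, 0], [0, 0, 0, 0, 0, 0], [0, 0, 0, 0, 0, 0]]
  ]
}}

```text
clock: 16.08
tcp_pos: [0.5891, 0.0115, 0.1316]
orientation: [0.002, 0.107, 0.994, 0.0]
wrist_force: [0.6, -0.5, -2.2]
finger_gap: 0.0148
grip_force: 40.2
```

```bash
python3 - <<'E'
from h import *
st=env.get_state(); R=rot(st['orientation']).as_matrix(); p=st['tcp_pos']; print(p,R.round(4),st['wrist_force'])
for x,y in((.5890,.0118),):
    print((R.T@(np.array([x,y,.099])-p)-[-.002,0,0])/.12)
im,c=grab('scene'); np.save('s5.npy',im)
u,v=proj(c,[.589,.012,.085])[0].astype(int)
cr=im[v-50:v+50,u-66:u+67]; save('s5.png',cv2.resize(cr,(798,600),interpolation=cv2.INTER_CUBIC)); print(u,v,proj(c,[.589,.012,.085]))
im,c=grab('wrist'); np.save('w5.npy',im); g=cv2.cvtColor(im,cv2.COLOR_RGB2GRAY); print([(r,int(g[r,310:322].mean())) for r in range(156,200,1)])
E
```

```text
[0.58909686 0.01148094 0.13158538] [[-9.772e-01  2.123e-01  3.400e-03]
 [ 2.123e-01  9.772e-01 -3.000e-04]
 [-3.400e-03  4.000e-04 -1.000e+00]] [ 0.55090095 -0.54271029 -2.19294063]
[0.01893326 0.00231187 0.27153978]
344 241 [[344.67283135 241.32106575]]
[(156, 192), (157, 192), (158, 190), (159, 186), (160, 150), (161, 82), (162, 52), (163, 71), (164, 123), (165, 136), (166, 136), (167, 136), (168, 136), (169, 136), (170, 137), (171, 136), (172, 136), (173, 136), (174, 136), (175, 136), (176, 136), (177, 136), (178, 136), (179, 136), (180, 136), (181, 136), (182, 137), (183, 136), (184, 136), (185, 136), (186, 137), (187, 136), (188, 136), (189, 136), (190, 131), (191, 83), (192, 60), (193, 58), (194, 64), (195, 106), (196, 131), (197, 135), (198, 136), (199, 136)]
```

View pics/s5.png

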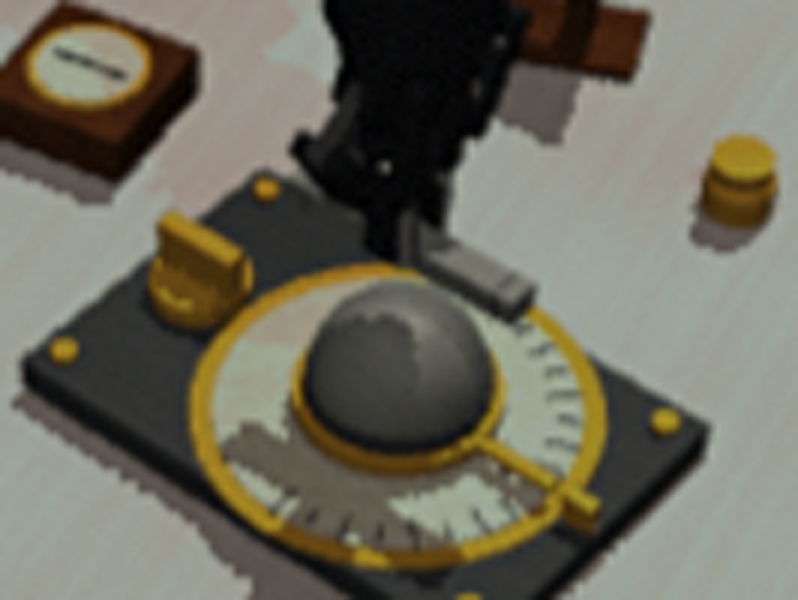

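{"name": "drive_tool", "arguments": {
  "series": [
    [[0.019, 0.002, 0.1, 0, 0, 0], [0, 0, 0.1, 0, 0, 0], [0, 0, 0.02, 0, 0, 0], [0, 0, 0, 0, 0, 0], [0, 0, 0, 0, 0, 0], [0, 0, 0, 0, 0, 0]]
  ]
}}

```text
clock: 16.92
tcp_pos: [0.5859, 0.0125, 0.1036]
orientation: [0.0, 0.107, 0.994, 0.0]
wrist_force: [-0.9, -0.6, -3.3]
finger_gap: 0.015
grip_force: 40.2
```

{"name": "drive_tool", "arguments": {
  "series": [
    [[0, 0, 0.01, 0, 0, 0], [0, 0, 0.01, 0, 0, 0], [0, 0, 0, 0, 0, 0], [0, 0, 0, 0, 0, 0]]
  ]
}}

```text
clock: 17.42
tcp_pos: [0.5856, 0.0126, 0.1008]
orientation: [0.0, 0.107, 0.994, 0.0]
wrist_force: [0.4, 0.0, -2.5]
finger_gap: 0.0146
grip_force: 40.2
```

{"name": "drive_tool", "arguments": {
  "series": [
    [[0, 0, 0.01, 0, 0, 0], [0, 0, 0, 0, 0, 0], [0, 0, 0, 0, 0, 0]]
  ]
}}

```text
clock: 17.8
tcp_pos: [0.5856, 0.0126, 0.0996]
orientation: [-0.0, 0.107, 0.994, 0.0]
wrist_force: [-0.4, 0.1, -2.2]
finger_gap: 0.0147
grip_force: 40.2
```

{"name": "drive_tool", "arguments": {
  "series": [
    [[-0.011, -0.001, 0, 0, 0, 0], [0, 0, 0.006, 0, 0, 0], [0, 0, 0, 0, 0, 0], [0, 0, 0, 0, 0, 0]]
  ]
}}

```text
clock: 18.3
tcp_pos: [0.587, 0.0122, 0.0995]
orientation: [0.0, 0.107, 0.994, 0.0]
wrist_force: [-1.5, 0.0, 3.7]
finger_gap: 0.0145
grip_force: 40.9
```

{"name": "drive_tool", "arguments": {
  "series": [
    [[0, 0, 0.006, 0, 0, 0], [0, 0, 0, 0, 0, 0], [0, 0, 0, 0, 0, 0]]
  ]
}}

```text
clock: 18.68
tcp_pos: [0.5871, 0.0121, 0.0994]
orientation: [0.001, 0.107, 0.994, -0.0]
wrist_force: [-3.5, 0.1, 8.0]
finger_gap: 0.0148
grip_force: 41.5
```

{"name": "drive_tool", "arguments": {
  "series": [
    [[0, 0, 0.006, 0, 0, 0], [0, 0, 0, 0, 0, 0], [0, 0, 0, 0, 0, 0]]
  ]
}}

```text
clock: 19.05
tcp_pos: [0.5871, 0.0121, 0.0993]
orientation: [0.001, 0.107, 0.994, -0.0]
wrist_force: [-4.4, 0.9, 12.1]
finger_gap: 0.015
grip_force: 42.0
```

{"name": "drive_tool", "arguments": {
  "series": [
    [[0, 0, -0.018, 0, 0, 0], [0, 0, 0, 0, 0, 0], [0, 0, 0, 0, 0, 0]]
  ],
  "grip_force": 20
}}

```text
clock: 19.42
tcp_pos: [0.587, 0.0122, 0.0995]
orientation: [0.0, 0.107, 0.994, 0.0]
wrist_force: [0.1, -0.1, 1.8]
finger_gap: 0.0149
grip_force: 40.6
```

{"name": "drive_tool", "arguments": {
  "series": [
    [[0, 0, 0, 0, 0, 0], [0, 0, 0, 0, 0, 0], [0, 0, 0, 0, 0, 0], [0, 0, 0, 0, 0, 0]]
  ],
  "jaw": -0.2
}}

```text
clock: 19.92
tcp_pos: [0.5869, 0.0122, 0.0996]
orientation: [-0.0, 0.107, 0.994, 0.0]
wrist_force: [0.3, 0.4, -0.7]
finger_gap: 0.0343
grip_force: 0.0
```

```bash
python3 - <<'E'
from h import *
st=env.get_state(); print(st['wrist_force'],st['tcp_pos'])
im,c=grab('wrist'); g=cv2.cvtColor(im,cv2.COLOR_RGB2GRAY); print([(r,int(g[r,310:322].mean())) for r in range(150,205,1)])
im,c=grab('scene'); u,v=344,241
cr=im[v-50:v+50,u-66:u+67]; save('s6.png',cv2.resize(cr,(798,600),interpolation=cv2.INTER_CUBIC))
E
```

```text
[ 0.26869847  0.39686833 -0.68166112] [0.5868555  0.01217173 0.09956123]
[(150, 193), (151, 193), (152, 192), (153, 193), (154, 193), (155, 193), (156, 193), (157, 193), (158, 193), (159, 190), (160, 161), (161, 88), (162, 59), (163, 108), (164, 138), (165, 144), (166, 144), (167, 144), (168, 144), (169, 144), (170, 144), (171, 144), (172, 144), (173, 144), (174, 144), (175, 144), (176, 145), (177, 144), (178, 144), (179, 144), (180, 144), (181, 144), (182, 144), (183, 144), (184, 144), (185, 144), (186, 143), (187, 143), (188, 143), (189, 139), (190, 97), (191, 68), (192, 62), (193, 66), (194, 97), (195, 133), (196, 142), (197, 143), (198, 143), (199, 143), (200, 143), (201, 142), (202, 143), (203, 143), (204, 143)]
```

View pics/s6.png

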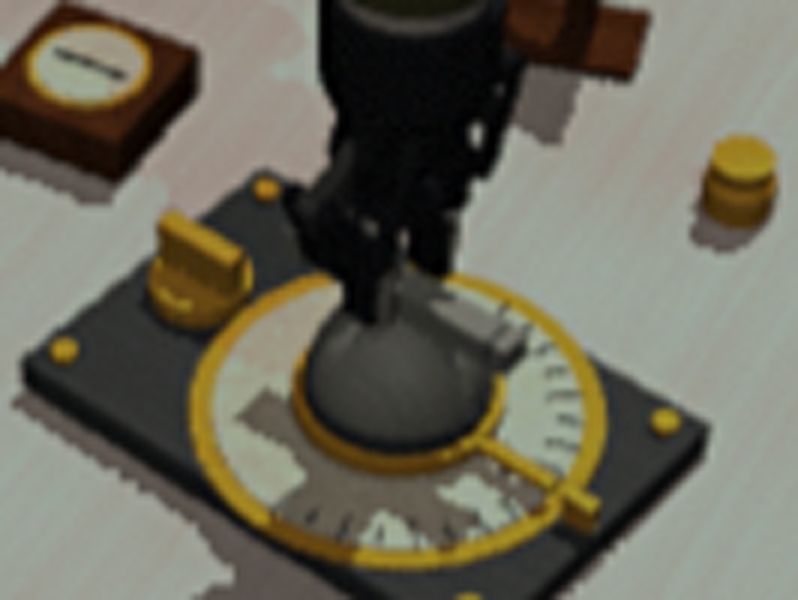

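{"name": "drive_tool", "arguments": {
  "series": [
    [[0, 0, -0.08, 0, 0, 0], [0, 0, -0.2, 0, 0, 0], [0, 0, -0.4, 0, 0, 0], [0, 0, -0.4, 0, 0, 0], [0.3, 0, -0.3, 0, 0, 0], [0.4, 0, 0, 0, 0, 0], [0.4, 0, 0, 0, 0, 0], [0, 0, 0, 0, 0, 0], [0, 0, 0, 0, 0, 0], [0, 0, 0, 0, 0, 0], [0, 0, 0, 0, 0, 0]]
  ]
}}

```text
clock: 21.4
tcp_pos: [0.4587, 0.0399, 0.265]
orientation: [-0.0, 0.107, 0.994, 0.0]
wrist_force: [-0.2, 0.5, 0.5]
finger_gap: 0.0341
grip_force: 0.0
```

```bash
python3 - <<'E'
from h import *
im0,c=grab('scene'); u,v=344,241
a=cv2.resize(im0[v-50:v+50,u-66:u+67],(399,300),interpolation=cv2.INTER_CUBIC)
def fit(vs):
    def cost(p):
        e=0
        for c,m in vs:
            R=Rn.from_euler('ZY',[p[3],-p[4]]).as_matrix()
            h=cv2.convexHull(proj(c,box(p[:3],R,np.array((.12,.016,.014)))).astype(np.float32))
            M=np.zeros((1920,2560),np.uint8); cv2.fillConvexPoly(M,np.round(h*64+24).astype(np.int32),1,shift=4)
            M=cv2.resize(M.astype(np.float32),(640,480),interpolation=cv2.INTER_AREA); e+=1-np.minimum(M,m).sum()/np.maximum(M,m).sum()
        return e
    p0=np.array([.589,.012,.092,-.2145,0]); r=minimize(cost,p0,method='Nelder-Mead',options=dict(initial_simplex=np.vstack([p0,p0+np.diag([.006,.006,.004,.06,.06])]),maxiter=300)); return r.x.round(4),r.fun
vs=[]
for n in ['scene','wrist']:
    im,c=grab(n); d=models.silhouettes('long_bar',n)
    if d: print(n,d[0]['score'],d[0]['location'],d[0]['region'].sum()); vs.append((c,d[0]['region'].astype(np.float32)))
print(fit(vs)); print(fit(vs[-1:]))
b=cv2.resize(im,(400,300),interpolation=cv2.INTER_AREA); save('s7.png',np.hstack([a,b]))
E
```

```text
scene 0.66 [337.6, 258.7] 4478
wrist 0.95 [318.4, 355.0] 2319
(array([ 0.5883,  0.0136,  0.0908, -0.2052, -0.0288]), np.float64(1.0479284524917603))
(array([ 0.5866,  0.0139,  0.0945, -0.2056, -0.014 ]), np.float64(0.061570703983306885))
```

View pics/s7.png

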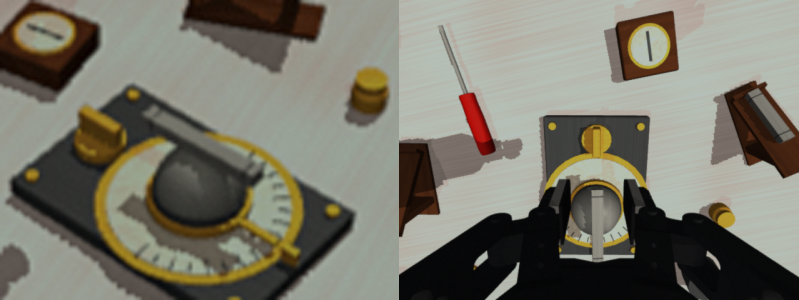

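```bash
python3 - <<'E'
from h import *
im,c=grab('scene'); X0,Y0=304,210; k=8
cr=cv2.resize(im[Y0:Y0+65,X0:X0+95],None,fx=k,fy=k,interpolation=cv2.INTER_CUBIC)
for pt,col in((0,(0,255,0)),(.1,(255,0,0)),(-.1,(0,0,255))):
    R=Rn.from_euler('ZY',[-.21,-pt]).as_matrix()
    B=proj(c,np.array([.589,.012,.085])+R@np.array([0,0,.007])+np.array([[sx*.06,sy*.008,.007] for sx,sy in((1,1),(1,-1),(-1,-1),(-1,1))])@R.T)
    cv2.polylines(cr,[np.round((B-[X0,Y0]+.5)*k).astype(np.int32)],True,col,1)
save('s8.png',cr)
E
```

```text
(no output)
```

View pics/s8.png

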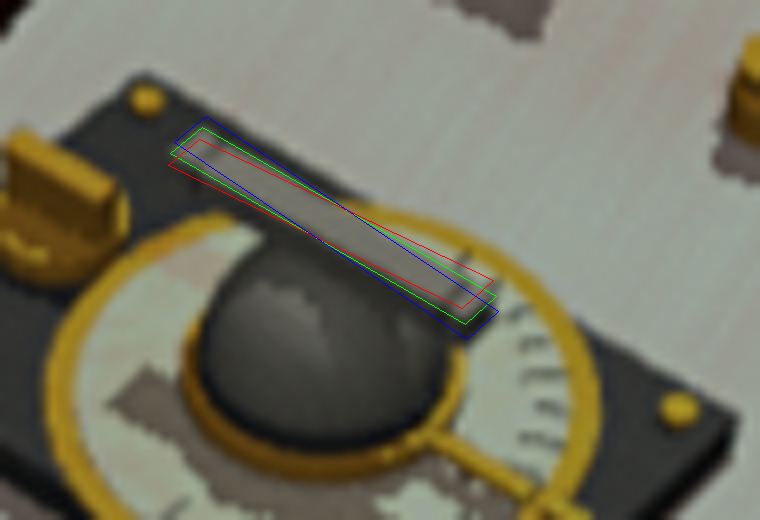

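The bar matches the level outline (green) at (345,236). It is level, centred and in line with the pointer.

```bash
python3 -c "
from h import *
print(env.get_state()['clock'],order.hand_in())"
```

```text
the job is handed in; nothing more can be done
21.7 None
```

I turned the pointer to the mark, balanced the long bar level and in line on the dome, and handed the job in at 21.7 s; the hand-in returned no verdict.

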